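Refit a cooker knob and hold it in

TASK

Lift the small upturned steel pot off the bench cooker's bare control stem and stand it, still upturned, in the middle of the blue ceramic coaster. Then pick up the loose black knob, turn it so that its white pointer points the same way as the white tick beside the stem (flat to flat), push it fully onto the stem and press it all the way in against the spring. Finish while still holding the knob pressed in, pot left on the coaster, and leave everything else on the bench where it is.

Things in the scene. Friction and masses are not known exactly. Their poses are not given: they have to be found in the camera images.
- pot_mid (a point): small steel pot, straight-sided, 56 mm outer diameter, 48 mm tall, wall 2 mm, about 0.11 kg, upturned (open side down) on the cooker's top over the stem. Point at its centre, 24 mm above its lower rim; z up. Grip it anywhere round its side. The stem reaches 24 mm up inside it: lift it straight up 30 mm before moving sideways.
- coaster_top (a point): round blue ceramic coaster fixed on the bench, 100 mm in diameter, 5 mm thick. Point at the centre of its top face.
- knob_mid (a point): loose black knob, oblong 46 (x) x 26 (y) x 36 mm tall, straight sides, 0.12 kg, bore down on the bench. Point at its centre, 18 mm above the underside; z up; +x is where the white pointer line on top points (it runs from the middle to the +x end). Grip across the 26 mm. Bore under the middle: D-shaped, 15.6 mm across, 16 mm deep, its flat 1.8 mm from the axis on the +x side.
- knob_seat (a point): the end (ceiling) of the knob's bore, on the knob's axis, 16 mm above its underside and 2 mm below knob_mid; axes as the knob. It meets the tip of the stem when the knob is fully on.
- stem_tip (a point): centre of the top of the cooker's upright brass D-stem, 14 mm diameter, flat 1 mm from the axis, chamfered top, 24 mm above the cooker's top when out. z up; +x is where the flat faces, as does the white tick on the black disc. It does not turn: knob +x must match stem +x (0.2 rad play). Knob's underside is 8 mm above the cooker's top when fully on, 1 mm when pressed in.
- stem (a joint): how far the stem is pressed down into the cooker: 0 out, 0.007 m fully in (hard stop). A spring pushes it out with about 4 N when out and 9 N when fully in; it springs back when let go.
- cooker: cream single-burner cooker fixed on the bench, 340 (x) x 260 mm (y), origin at the centre of its underside. Flat top 60 mm above the bench; stem on the ledge about 120 mm to the -x side of the centre. Black pan support, up to 94 mm above the bench, centred 50 mm to the +x side, 110 mm in radius.
- tiffin: three-tier stacking steel tiffin with a wire carrying handle, 122 mm wide, 200 mm tall; bystander, leave it alone; origin at the centre of its underside
- lunchbox: aqua plastic lunchbox with a white latch, 132 x 176 x 66 mm; bystander, leave it alone; origin at the centre of its underside
- mug: grey ceramic mug, 82 mm across, 95 mm tall, handle on its +y side; bystander, leave it alone; origin at the centre of its underside
- spatula: red silicone spatula lying flat, 280 mm long, along its x axis; bystander, leave it alone; origin at the middle of its length, on the bench
- snackbox: clear acrylic snack box with lid, 134 x 104 x 61 mm; bystander, leave it alone; origin at the centre of its underside
- pot: the same small steel pot: origin at the centre of its lower rim; z up
- knob: the same loose knob: origin at the centre of its underside; axes as knob_mid

How it is judged (in metres and radians):
On the way, in this order (a step that is already met when the one before it is completed fails the run):
1. the pot stands upturned on the coaster, let go (horizontal distance between pot_mid and coaster_top below 0.028 m and z of pot_mid in the frame of coaster_top below 0.029 m and angle between pot_mid's own z axis and vertical below 0.1 rad and contact force between the fingers and pot below 0.1 N), for 0.2 s.
2. the knob is off the bench in the fingers (height (world z) of knob_mid above 0.04 m and contact force between the fingers and knob above 0.5 N), for 0.1 s.
3. the knob is fully on the stem, flat to flat (z of knob_seat in the frame of stem_tip below 0.003 m and horizontal distance between knob_seat and stem_tip below 0.003 m and angle between the x axis of knob_mid and the x axis of stem_tip, either way round below 0.3 rad), for 0.1 s.
At the end, for the whole second after the job is handed in: Robot bears on the knob (over 1 N), stem over 5 of its 7 mm in; knob fully on (bore end within 3 mm of the tip, axes within 3 mm, turned within 0.3 rad of the flat); pot upturned, at rest on the coaster within 28 mm of its centre and 0.1 rad of upright (all of step 3 and value of joint stem above 0.005 m and contact force between any of the fingers, the arm and knob above 1 N and horizontal distance between pot_mid and coaster_top below 0.028 m and z of pot_mid in the frame of coaster_top below 0.029 m and angle between pot_mid's own z axis and vertical below 0.1 rad and linear speed of pot below 0.02 m/s); the arm keeps its last pose, push and grip.
It fails at once if the tiffin is moved by more than 30 mm (distance of tiffin from where it was at the start of the episode above 0.03 m).
It fails at once if the lunchbox is moved by more than 30 mm (distance of lunchbox from where it was at the start of the episode above 0.03 m).
It fails at once if the mug is moved by more than 30 mm (distance of mug from where it was at the start of the episode above 0.03 m).
It fails at once if the spatula is moved by more than 30 mm (distance of spatula from where it was at the start of the episode above 0.03 m).
It fails at once if the snackbox is moved by more than 30 mm (distance of snackbox from where it was at the start of the episode above 0.03 m).
It also fails if it takes over 58 s, if anything falls off the work surface, if the arm or the gripper's body presses on something with over 40 N, if the wrist force passes 120 N, or if a joint passes its speed limit or range.

ROBOT

A 6-joint arm with a two-finger parallel gripper is mounted at the origin on the work surface. World frame = base frame: x ahead of the robot, y to its left, z up, the work surface at z = 0. Lengths are in mm, angles in rad, forces in N, time in s.
With the tool pointing down it reaches from about 350 to 875 mm from the base axis. Payload 4.2 kg.
Tool frame: the origin (TCP) lies on the mounting face of the last link; the fingertips stand 173 mm ahead of it and the grasp point (between the pads) lies grip_point_offset ahead of it (grip_point_offset is the distance from the TCP to the grasp point, in mm); z points along the fingers, y is the line along which they close (so a half turn about z gives the same grasp; the last joint's range is limited). The gripper opens to 85 mm and grips with 20 to 120 N. Pads are 22 mm wide; open, the fingers measure 114 mm over their backs; the gripper's body (76 mm by 85 mm) begins 54 mm behind the grasp point. The pads swing forward as they close: fully open they stand 13 mm farther back than shut.
Start: joints at [-0.882, 0.385, 0.008, 0, -1.194, -0.259], TCP at [260.443, -568.128, 404.712] pointing down, gripper open.
Joint ranges: [-3.14, 3.14], [-1.21, 2.06], [-1.07, 1.41], [-3.16, 2.05], [-2.99, -0.16], [-3.1, 3.1]. Speed limits (rad/s): [2.79, 2.79, 3.14, 3.14, 3.14, 3.14].

INTERFACE

Orientations are given as a unit quaternion [x, y, z, w].
In Python, from bench import read_state, get_image, job_done, recognise, place_of, grip_point_offset gives the robot as it stands. The module is installed in compiled form; this text tells all that it offers.
- The arm moves only by the tool carry_out, never from a script. Its arguments are lists of equal length, an entry for each row: "slide": the shift along the tool's x, y, z in m, a list of three; "roll": the turn about the tool's z in degrees; "claw": the finger opening in m, from 0 to 0.0854. A call has 1 to 8 rows; each row is the pose to reach, as a shift and turn from the pose commanded when the call began, along the tool's axes at that moment; what a row does not reach only later rows make up. A row lasts 1/8 s, in which the tool goes at most 62.5 mm and 10.7 degrees, less where a joint would pass 70% of its speed; a pose out of reach is approached as far as the arm can. A call with a gripper value outside its range is refused whole. The fingers move at their own pace and stop on an object; the grip force is fixed at half the most. Time passes only in rows, so rows that repeat a pose let the fingers close. It gives the time, the measured TCP pose, the force, the opening and the grip force at its end, in the units of the state.
- read_state(): the state, without advancing time (a new reading comes with each control period).
- get_image(name): name is "side" or "top" or "wrist"; returns a dict with "img" (480x640x3 uint8, red, green, blue), "z_map" (480x640 float32, mm along the optical axis (not along the pixel's ray), 0 where there is no reading), "mtx" (3x3 intrinsics, pixels), "world_from_camera" (4x4, takes a point from camera to world coordinates); the wrist camera has in their place "T_tool_cam" (4x4, takes a point from camera to tool coordinates, whose origin is the TCP and whose axes are the flange's). Camera axes: x right, y up, looking along -z (the intrinsics and any distortion apply to the point x, -y, -z); pixel columns grow to the right and rows downward; lengths in mm; the calibration is good to about 2 mm. A picture is of the moment at which its call begins: read the wrist's pose just before it.
- job_done(): hands the job in; it is judged then, once.
Trained networks look in a picture, given as the dict that the camera call returned (one of the last four; its "shot" number tells which), for a name from the list of things; names that differ only in an ending like _2 or _b are one class to them, and where a whole thing is asked for, a point or a joint stands for the part that bears it (a point fixed in the world has none). Each returns a list of dicts, best first, with "conf" (0 to 1); they miss things now and then, are a little off and sometimes report something else, mostly with a low value. They report only what shows in the picture. A call takes as long as a camera call.
- recognise(picture, thing): "at" ([column, row] in pixels, amid what is visible of it).
- place_of(picture, thing): "at" ([column, row] in pixels: a listed point, or the origin of a listed thing).
The state is a dict: "clock": time; "joints": joint angles; "joint_vel": joint speeds; "joint_efforts": joint torques, N m; "position": TCP position; "ee_rot": TCP orientation; "contact_force": force on the tool from outside, world axes, zero at the start; "wrist_torque": the same for the moment, N m; "gripper_width": finger opening in mm; "grasp_force": force on a finger pad.
Only numpy, scipy, OpenCV 4.12 (cv2) and the standard library are available. Lean on these libraries where they do the work, as an engineer would, in place of code of your own. Each camera call takes 0.05 s, during which the arm holds its last target. There are 200 camera calls.

## Working session

There is one attempt and no reset: what is moved stays moved. The work goes in short steps, Python scripts to look and compute and a tool call to move; the robot and the scene stay as the last step left them, time stands still between calls to the robot, and variables do not carry over. Pictures are saved under pics/ and viewed, at most 10 in all, crops included, and the job is handed in when it is done.

Besides the shell and the picture viewer there is one more tool, called after "Request:" as name([rows], argument=value, ...), one row to a line, values as JSON. carry_out: Moves the arm, as the interface text tells. Its arguments: {"type":"object","properties":{"slide":{"type":"array"},"roll":{"type":"array"},"claw":{"type":"array"}},"required":["slide","roll","claw"]}

```bash
mkdir -p pics
cat > h.py <<'E'
import numpy as np, cv2
from scipy.spatial.transform import Rotation as R
from bench import *
def cam(n):
    s=read_state(); p=get_image(n)
    if n=='wrist':
        T=np.eye(4); T[:3,:3]=R.from_quat(s['ee_rot']).as_matrix(); T[:3,3]=s['position']
        p['T']=T@np.array(p['T_tool_cam'])
    else: p['T']=np.array(p['world_from_camera'])
    return p
def ray(p,uv):
    K=np.array(p['mtx']); d=np.linalg.inv(K)@[uv[0],uv[1],1]; d=np.array([d[0],-d[1],-d[2]])
    return p['T'][:3,3], p['T'][:3,:3]@d
def at_z(p,uv,z):
    o,d=ray(p,uv); return o+d*(z-o[2])/d[2]
def deep(p,uv):
    o,d=ray(p,uv); u,v=int(round(uv[0])),int(round(uv[1])); return o+d*p['z_map'][v,u]
def save(p,n): cv2.imwrite('pics/'+n,p['img'][:,:,::-1])
def cloud(p):
    v,u=np.mgrid[0:480,0:640]; K=np.array(p['mtx']); z=p['z_map']
    P=np.stack([(u-K[0,2])/K[0,0]*z,-(v-K[1,2])/K[1,1]*z,-z],-1)
    return P@p['T'][:3,:3].T+p['T'][:3,3]
E
python3 - <<'E'
from h import *
s=read_state(); print(s, grip_point_offset if not callable(grip_point_offset) else grip_point_offset())
for n in ['top','side']:
    p=cam(n); save(p,n+'0.png'); print(n,list(p.keys()),p['T'].round(2).tolist())
    for t,z in [('pot_mid',84),('coaster_top',5),('knob_mid',18),('stem_tip',84),('cooker',0),('tiffin',0),('lunchbox',0),('mug',0),('spatula',0),('snackbox',0)]:
        r=place_of(p,t)[:2]
        for q in r: print(t,round(q['conf'],2),np.round(q['at'],1),at_z(p,q['at'],z).round(0))
E
```

```text
{'clock': 0.0, 'joints': array([-8.82386168e-01,  3.85553069e-01,  6.59530190e-03, -5.22961153e-04,
       -1.19402996e+00, -2.58601130e-01]), 'joint_vel': array([-0.00046331, -0.00048421, -0.000427  , -0.00032621,  0.00061098,
       -0.0006444 ]), 'joint_efforts': array([-5.19355435e-04, -3.92290771e+01,  1.88397235e+01,  4.18603599e+00,
       -4.60772906e-03, -5.68660340e-06]), 'position': array([ 260.37576319, -567.937579  ,  403.6077768 ]), 'ee_rot': array([-2.13159755e-01,  9.77016714e-01,  1.08597192e-03, -2.83354456e-04]), 'contact_force': array([-0.19737273, -0.50033788, -0.1531071 ]), 'wrist_torque': array([ 0.02862176,  0.00948555, -0.02903812]), 'grasp_force': 0.0, 'gripper_width': 85.68734951640832} 154.70000000000002
top ['img', 'z_map', 'mtx', 'world_from_camera', 'shot', 'T'] [[-0.01, 0.99, -0.14, 287.38], [-1.0, -0.01, 0.02, -15.83], [0.02, 0.14, 0.99, 1783.06], [0.0, 0.0, 0.0, 1.0]]
pot_mid 0.78 [295.2 233.3] [534.  25.  84.]
coaster_top 0.9 [210.1 253.4] [479. 312.   5.]
knob_mid 0.69 [413.3 269.3] [ 420. -367.   18.]
cooker 0.84 [294.8 201.1] [657.  28.   0.]
tiffin 0.97 [184.2 208.3] [634. 404.   0.]
lunchbox 0.65 [420.8 199.4] [ 661. -405.    0.]
mug 0.97 [141.3 232.6] [551. 545.   0.]
snackbox 0.58 [147.4 284.8] [375. 519.   0.]
side ['img', 'z_map', 'mtx', 'world_from_camera', 'shot', 'T'] [[-0.93, 0.2, -0.3, 134.75], [-0.36, -0.49, 0.8, 1020.54], [0.01, 0.85, 0.53, 761.53], [0.0, 0.0, 0.0, 1.0]]
pot_mid 0.93 [323.8 244.9] [525.  27.  84.]
coaster_top 0.64 [298.8 347. ] [471. 308.   5.]
knob_mid 0.47 [399.5 207.3] [ 423. -364.   18.]
cooker 0.96 [276.9 263.7] [656.  38.   0.]
tiffin 0.86 [211.9 356.1] [631. 395.   0.]
lunchbox 0.64 [335.  193.1] [ 659. -415.    0.]
mug 0.7 [405.4 181.6] [ 459. -595.    0.]
mug 0.66 [203.6 425.4] [552. 548.   0.]
spatula 0.94 [406.4 182.4] [ 454. -590.    0.]
snackbox 0.87 [287.1 444. ] [396. 528.   0.]
snackbox 0.37 [399.2 211.6] [ 424. -369.    0.]
```

View pics/top0.png

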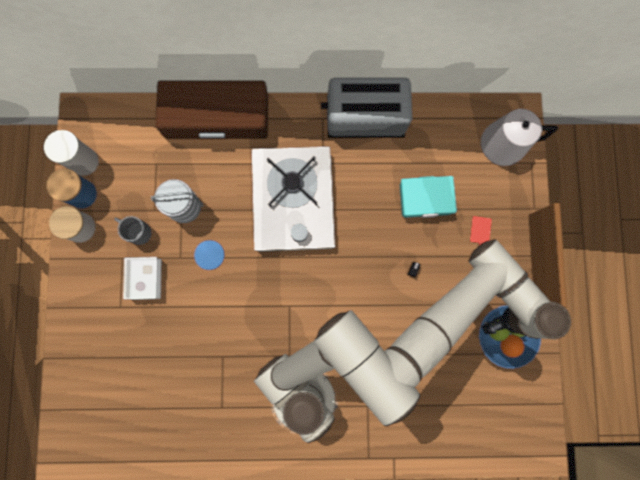

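View pics/side0.png

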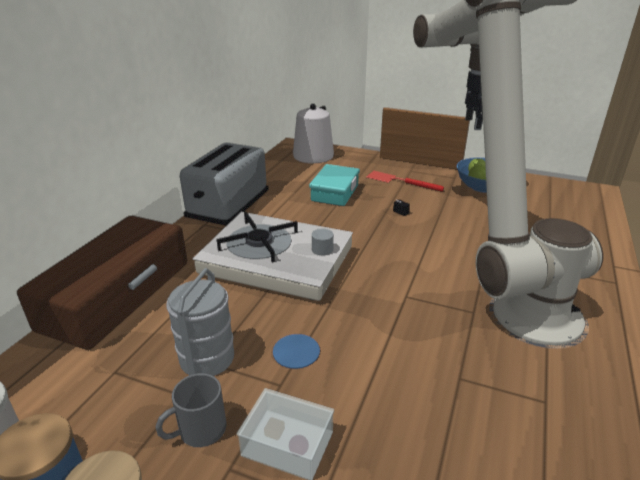

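The top view shows the pot at about (299,232), the coaster at (209,254) and the knob at (414,269). The side view agrees, and the path to the left is clear at the current height. I'll look at the knob first, since it's on the way.

Request:
carry_out([
  [-0.045, 0.025, 0],
  [-0.09, 0.05, 0],
  [-0.135, 0.07, 0],
  [-0.18, 0.09, 0],
  [-0.22, 0.11, 0],
  [-0.22, 0.11, 0],
  [-0.22, 0.11, 0],
], roll=[0, 0, 0, 0, 0, 0, 0], claw=[0.085, 0.085, 0.085, 0.085, 0.085, 0.085, 0.085])

```text
clock: 1.98
position: [414.6, -376.5, 404.8]
ee_rot: [-0.213, 0.977, -0.0, -0.0]
contact_force: [0.1, -1.1, 0.2]
gripper_width: 85.1
grasp_force: 0.0
```

Run:
```python
from h import *
p=cam('wrist'); save(p,'w1.png'); s=read_state(); print(s['position'],s['joints'].round(3),np.array(p['T_tool_cam']).round(2).tolist(),np.array(p['mtx']).tolist())
for t,z in [('knob_mid',18),('knob',0)]:
    for q in place_of(p,t)[:2]: print(t,round(q['conf'],2),np.round(q['at'],1),at_z(p,q['at'],z).round(0))
C=cloud(p); m=(abs(C[...,2]-36)<6)&(p['z_map']>0)
ok=p['img'].sum(-1)
m&=(abs(C[...,0]-421)<60)&(abs(C[...,1]+366)<60)
P=C[m][:,:2].astype(np.float32); print(len(P),C[m][:,2].mean(),cv2.minAreaRect(P))
w=m&(ok>380); W=C[w]; v,u=np.where(w); print(w.sum(),W.mean(0),u.mean(),v.mean(),P.mean(0))
np.set_printoptions(suppress=True); print(W[:,:2].min(0),W[:,:2].max(0))
```

```text
[ 414.26227118 -376.85124058  404.73239063] [-0.449  0.274 -0.154  0.    -1.142 -0.693] [[-0.0, 0.95, 0.32, 82.38], [1.0, 0.0, -0.0, -0.08], [-0.0, 0.32, -0.95, 30.65], [0.0, 0.0, 0.0, 1.0]] [[384.3405003564805, 0.0, 320.01954850356884], [0.0, 384.3405003564805, 238.62730102580758], [0.0, 0.0, 1.0]]
knob_mid 0.57 [327.2 207.9] [ 417. -368.   18.]
knob 0.87 [325.4 205.7] [ 420. -368.    0.]
knob 0.67 [199.3 370.7] [ 658. -418.    0.]
1415 35.96776045772985 ((419.2980651855469, -368.4185485839844), (26.213966369628906, 45.862998962402344), 65.77426147460938)
129 [ 431.1385405  -373.87176706   36.42790044] 314.7751937984496 223.5968992248062 [ 418.3604  -368.75348]
[ 421.78594893 -379.83293192] [ 441.01548322 -368.03206474]
```

View pics/w1.png

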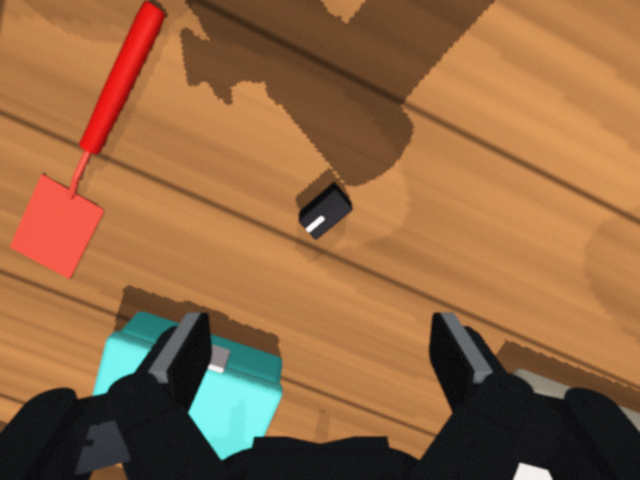

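The wrist view shows the knob at (325,210), with its white pointer toward (315,224). That puts it at (419.3, -368.4) with a yaw of about -24.3°, and the measured size of 26x46 mm is right. Next I'll go over the pot.

Request:
carry_out([
  [-0.035, 0.042, 0],
  [-0.07, 0.084, 0],
  [-0.11, 0.13, 0],
  [-0.15, 0.177, 0],
  [-0.19, 0.224, 0],
  [-0.228, 0.27, 0],
  [-0.265, 0.315, 0],
  [-0.265, 0.315, 0],
], roll=[0, 0, 0, 0, 0, 0, 0, 0], claw=[0.085, 0.085, 0.085, 0.085, 0.085, 0.085, 0.085, 0.085])

```text
clock: 3.12
position: [525.1, 22.6, 404.5]
ee_rot: [-0.215, 0.977, 0.0, 0.0]
contact_force: [-0.2, -0.1, -0.1]
gripper_width: 84.9
grasp_force: 0.0
```

Request:
carry_out([
  [0, 0, 0],
  [0, 0, 0],
], roll=[0, 0], claw=[0.085, 0.085])

```text
clock: 3.38
position: [524.0, 18.8, 404.7]
ee_rot: [-0.212, 0.977, -0.0, -0.0]
contact_force: [-1.3, -0.2, 0.1]
gripper_width: 85.1
grasp_force: 0.0
```

```bash
cat >> h.py <<'E'
def slide(target):
    s=read_state(); M=R.from_quat(s['ee_rot']).as_matrix(); return (M.T@(np.array(target)-s['position'])).round(1)
def yaw():
    x=R.from_quat(read_state()['ee_rot']).as_matrix()[:,0]; return np.degrees(np.arctan2(x[1],x[0]))
E
python3 - <<'E'
from h import *
p=cam('wrist'); save(p,'w2.png'); s=read_state(); print(s['position'],s['joints'].round(3))
for q in place_of(p,'pot_mid')[:2]: print(round(q['conf'],2),np.round(q['at'],1),at_z(p,q['at'],84).round(0))
C=cloud(p); m=(abs(C[...,2]-108)<5)&(abs(C[...,0]-528)<45)&(abs(C[...,1]-23)<60)
c=cv2.minEnclosingCircle(C[m][:,:2].astype(np.float32)); print(m.sum(),C[m].mean(0),c)
t=[c[0][0],c[0][1],90+154.7]; print(slide(t),yaw())
E
```

```text
[523.98801316  18.83286139 404.7818499 ] [ 0.346  0.213 -0.237  0.    -1.121 -1.489]
0.91 [303.2 231.2] [537.  10.  84.]
4354 [534.4411684   12.52225385 108.05684305] ((535.7146606445312, 12.884291648864746), 28.149404525756836)
[ -8.1 -10.4 160.1] -155.50374815191788
```

View pics/w2.png

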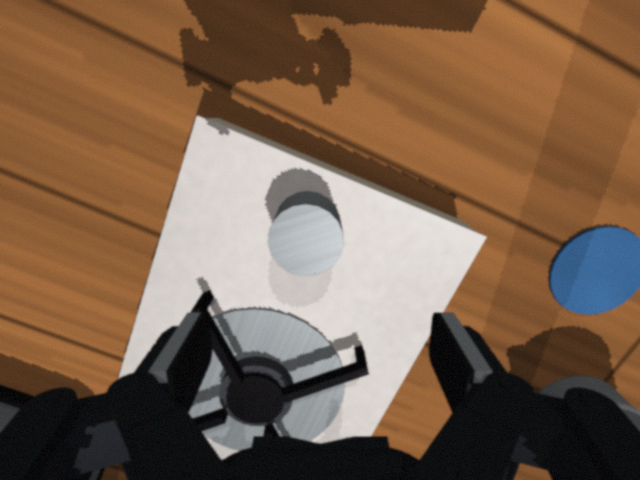

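The pot's top is at (305,240), giving a centre of (535, 13) with a 28 mm radius, which matches its given size. The coaster shows at (600,270), partly cut off. Descending to grip the pot.

Request:
carry_out([
  [-0.008, -0.01, 0.03],
  [-0.008, -0.01, 0.08],
  [-0.008, -0.01, 0.13],
  [-0.008, -0.01, 0.16],
  [-0.008, -0.01, 0.16],
  [-0.008, -0.01, 0.16],
], roll=[0, 0, 0, 0, 0, 0], claw=[0.085, 0.085, 0.085, 0.085, 0.085, 0.085])

```text
clock: 4.22
position: [536.4, 14.3, 246.1]
ee_rot: [-0.213, 0.977, -0.0, 0.001]
contact_force: [0.9, 0.9, 0.1]
gripper_width: 85.2
grasp_force: 0.0
```

Request:
carry_out([
  [0, 0, 0],
  [0, 0, 0],
  [0, 0, 0],
  [0, 0, 0],
  [0, 0, 0],
  [0, 0, 0],
  [0, 0, 0],
  [0, 0, 0],
], roll=[0, 0, 0, 0, 0, 0, 0, 0], claw=[0.045, 0.045, 0.045, 0.045, 0.045, 0.045, 0.045, 0.045])

```text
clock: 5.22
position: [536.2, 14.7, 246.5]
ee_rot: [-0.214, 0.977, -0.0, 0.002]
contact_force: [-0.5, 0.4, 6.3]
gripper_width: 54.0
grasp_force: 63.3
```

Request:
carry_out([
  [0, 0, -0.02],
  [0, 0, -0.06],
  [0, 0, -0.11],
  [0, 0, -0.15],
  [0, 0, -0.15],
  [0, 0, -0.15],
], roll=[0, 0, 0, 0, 0, 0], claw=[0.045, 0.045, 0.045, 0.045, 0.045, 0.045])

```text
clock: 5.98
position: [535.0, 14.5, 394.0]
ee_rot: [-0.213, 0.977, 0.0, -0.001]
contact_force: [0.7, 0.5, -3.0]
gripper_width: 53.8
grasp_force: 63.3
```

Run:
```python
from h import *
def blue(p):
    h=cv2.cvtColor(p['img'],cv2.COLOR_RGB2HSV); return (h[...,0]>100)&(h[...,0]<125)&(h[...,1]>110)
for n in ['top','side','wrist']:
    p=cam(n); C=cloud(p); m=blue(p)&(abs(C[...,0]-479)<90)&(abs(C[...,1]-312)<90)&(abs(C[...,2])<15)
    print(n,m.sum())
    if m.sum(): print(C[m].mean(0).round(1),cv2.minEnclosingCircle(C[m][:,:2].astype(np.float32)))
save(p,'w3.png')
# stem (near-top bright disc) above cooker
m=(C[...,2]>66)&(C[...,2]<92)&(abs(C[...,0]-536)<40)&(abs(C[...,1]-13)<40); print('stem',m.sum(), C[m].mean(0) if m.any() else '')
s=read_state(); print(s['position'],s['gripper_width'],yaw(),slide([479,312,s['position'][2]]))
```

```text
top 462
[467.8 320.8   4.9] ((473.46038818359375, 316.26910400390625), 46.924842834472656)
side 1150
[472.2 320.4   4.9] ((472.7181701660156, 318.4250183105469), 48.5422477722168)
wrist 5506
[478.2 306.4   5.5] ((474.31011962890625, 314.7692565917969), 49.60883712768555)
stem 248 [530.98637547  10.86191531  80.70682048]
[535.35589106  14.4998896  393.15513748] 54.067715042951555 -155.38375922879334 [-72.7 293.9  -0. ]
```

View pics/w3.png

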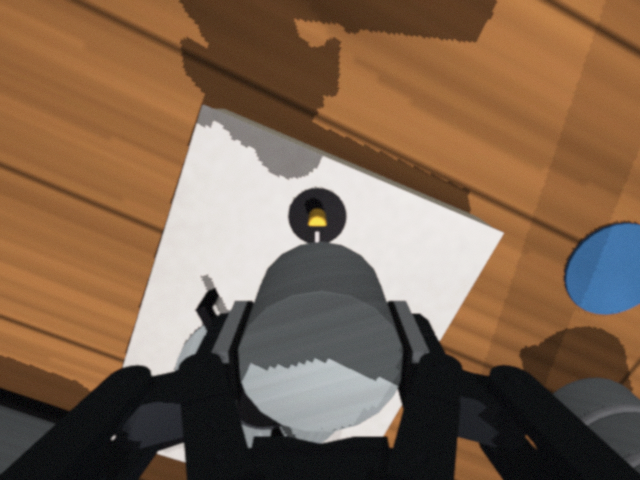

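The stem is bare at (317,215), with the tick at (317,237). The tick points along the tool's -x, a yaw of about 24.5°. The coaster is at about (474, 315). Carrying the pot there.

Request:
carry_out([
  [-0.01, 0.04, 0],
  [-0.022, 0.09, 0],
  [-0.034, 0.145, 0],
  [-0.046, 0.2, 0],
  [-0.058, 0.25, 0.03],
  [-0.07, 0.285, 0.07],
  [-0.07, 0.299, 0.12],
  [-0.07, 0.299, 0.16],
], roll=[0, 0, 0, 0, 0, 0, 0, 0], claw=[0.045, 0.045, 0.045, 0.045, 0.045, 0.045, 0.045, 0.045])

```text
clock: 7.12
position: [473.7, 316.3, 231.6]
ee_rot: [-0.214, 0.977, -0.001, -0.001]
contact_force: [0.5, -0.7, -0.0]
gripper_width: 53.5
grasp_force: 63.4
```

Request:
carry_out([
  [0, 0, 0],
  [0, 0, 0],
], roll=[0, 0], claw=[0.045, 0.045])

```text
clock: 7.38
position: [475.4, 315.9, 235.7]
ee_rot: [-0.213, 0.977, 0.0, 0.001]
contact_force: [-0.3, 0.4, 0.0]
gripper_width: 53.8
grasp_force: 63.5
```

Run:
```python
from h import *
p=cam('side'); cv2.imwrite('pics/s4.png',cv2.resize(p['img'][250:450,180:440,::-1],None,fx=2.5,fy=2.5))
s=read_state(); print(s['position'],yaw(),slide([474,315,192]),s['contact_force'])
```

```text
[475.49011803 315.95351194 236.46380666] -155.3642792991581 [ 1.9 -0.3 44.5] [ 0.5712673   0.99464926 -0.68084348]
```

View pics/s4.png

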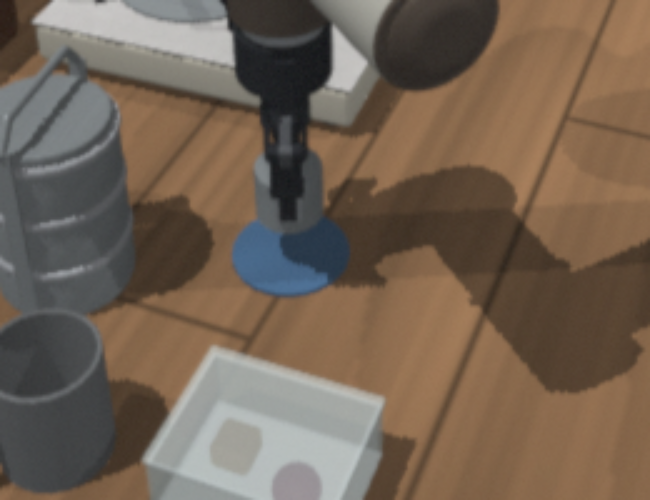

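The pot is held upright above the middle of the coaster, which is at (290,250) in the crop. Lowering it now.

Request:
carry_out([
  [0, 0, 0.02],
  [0, 0, 0.034],
  [0, 0, 0.039],
  [0, 0, 0.041],
  [0, 0, 0.043],
  [0, 0, 0.044],
  [0, 0, 0.044],
], roll=[0, 0, 0, 0, 0, 0, 0], claw=[0.045, 0.045, 0.045, 0.045, 0.045, 0.045, 0.045])

```text
clock: 8.3
position: [474.8, 315.7, 191.5]
ee_rot: [-0.213, 0.977, 0.0, 0.0]
contact_force: [-0.7, -0.4, 4.3]
gripper_width: 53.9
grasp_force: 64.0
```

Request:
carry_out([
  [0, 0, 0],
  [0, 0, 0],
  [0, 0, 0],
  [0, 0, 0],
  [0, 0, 0],
  [0, 0, 0],
], roll=[0, 0, 0, 0, 0, 0], claw=[0.085, 0.085, 0.085, 0.085, 0.085, 0.085])

```text
clock: 9.05
position: [474.7, 315.5, 190.7]
ee_rot: [-0.213, 0.977, -0.0, -0.0]
contact_force: [0.6, 1.1, -0.8]
gripper_width: 85.5
grasp_force: 0.0
```

Request:
carry_out([
  [0, 0, -0.02],
  [0, 0, -0.06],
  [0, 0, -0.11],
  [0, 0, -0.16],
  [0, 0, -0.2],
  [0, 0, -0.2],
  [0, 0, -0.2],
], roll=[0, 0, 0, 0, 0, 0, 0], claw=[0.085, 0.085, 0.085, 0.085, 0.085, 0.085, 0.085])

```text
clock: 9.93
position: [474.4, 315.2, 390.1]
ee_rot: [-0.213, 0.977, -0.0, -0.001]
contact_force: [-0.7, -0.4, -0.5]
gripper_width: 85.0
grasp_force: 0.0
```

Run:
```python
from h import *
p=cam('wrist'); C=cloud(p); s=read_state()
m=(abs(C[...,2]-53)<4)&(abs(C[...,0]-474)<60)&(abs(C[...,1]-315)<60); print('pot',m.sum(),C[m][:,2].mean(),cv2.minEnclosingCircle(C[m][:,:2].astype(np.float32)))
h=cv2.cvtColor(p['img'],cv2.COLOR_RGB2HSV); m=(h[...,0]>100)&(h[...,0]<125)&(h[...,1]>110)&(abs(C[...,2]-5)<6)&(abs(C[...,0]-474)<70)&(abs(C[...,1]-315)<70)
print('coaster',cv2.minEnclosingCircle(C[m][:,:2].astype(np.float32)))
print(s['position'],slide([531,11,s['position'][2]]))
```

```text
pot 3471 53.110571033112734 ((473.1270751953125, 315.620361328125), 27.975757598876953)
coaster ((473.62701416015625, 315.4898376464844), 49.2385368347168)
[474.37466471 315.24313641 389.48707457] [ 7.520e+01 -3.002e+02  3.000e-01]
```

The pot is within 1 mm of the coaster's centre. Now a close look at the stem.

Request:
carry_out([
  [0.008, -0.04, 0],
  [0.018, -0.09, 0],
  [0.028, -0.14, 0],
  [0.038, -0.19, 0],
  [0.048, -0.24, 0.02],
  [0.055, -0.28, 0.05],
  [0.06, -0.3, 0.08],
  [0.06, -0.3, 0.09],
], roll=[0, 0, 0, 0, 0, 0, 0, 0], claw=[0.085, 0.085, 0.085, 0.085, 0.085, 0.085, 0.085, 0.085])

```text
clock: 10.98
position: [544.4, 16.3, 297.4]
ee_rot: [-0.212, 0.977, -0.0, -0.003]
contact_force: [-0.6, -0.2, 0.1]
gripper_width: 85.2
grasp_force: 0.0
```

Request:
carry_out([
  [0, 0, 0],
  [0, 0, 0],
  [0, 0, 0],
], roll=[0, 0, 0], claw=[0.085, 0.085, 0.085])

```text
clock: 11.35
position: [545.4, 18.6, 301.8]
ee_rot: [-0.214, 0.977, 0.0, 0.001]
contact_force: [-0.5, -0.6, 0.4]
gripper_width: 84.9
grasp_force: 0.0
```

Run:
```python
from h import *
p=cam('wrist'); C=cloud(p); s=read_state(); save(p,'w5.png')
print(s['position'],yaw())
for q in place_of(p,'stem_tip')[:2]: print(round(q['conf'],2),np.round(q['at'],1),at_z(p,q['at'],84).round(1))
near=(abs(C[...,0]-531)<45)&(abs(C[...,1]-11)<45)
m=near&(abs(C[...,2]-84)<3); P=C[m][:,:2].astype(np.float32); print('tip',m.sum(),C[m].mean(0),cv2.minAreaRect(P),cv2.minEnclosingCircle(P))
g=p['img'].astype(int).sum(-1)
d=near&(g<200)&(C[...,2]<66); c=cv2.minEnclosingCircle(C[d][:,:2].astype(np.float32)); print('disc',d.sum(),c,C[d][:,2].mean())
r=np.hypot(C[...,0]-c[0][0],C[...,1]-c[0][1]); t=(r<c[1]-1.5)&(g>380)&(C[...,2]<66)
w=C[t].mean(0); print('tick',t.sum(),w,[np.degrees(np.arctan2(w[1]-y,w[0]-x)) for x,y in [c[0]]])
```

```text
[545.30133072  18.51766903 301.70424497] -155.30695210371525
0.74 [317.3 251.1] [534.6  12.2  84. ]
tip 342 [531.71815793  10.97371443  83.82591197] ((531.6541137695312, 11.106569290161133), (8.519845008850098, 13.506346702575684), 16.972440719604492) ((533.8573608398438, 11.691232681274414), 6.85202693939209)
disc 4765 ((508.5318603515625, 11.26526927947998), 49.99325180053711) 52.6929675781199
tick 6750 [519.17292496  19.44135193  60.16853364] [np.float64(37.53694412043383)]
```

View pics/w5.png

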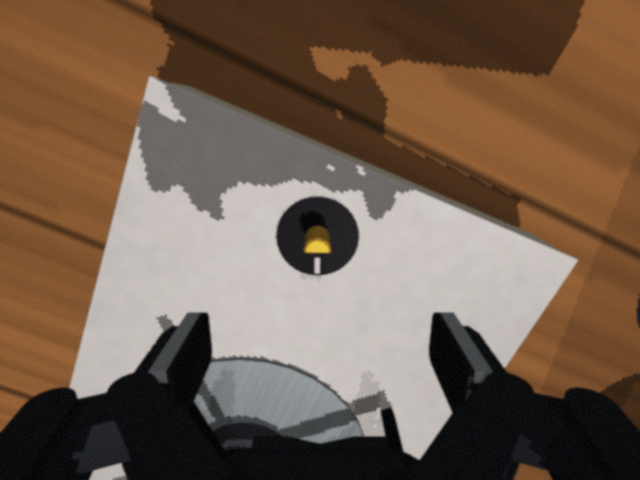

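The stem tip shows at (317,245) inside the disc centred at (317,236), and the tick is at (317,265). The flat faces the tick. I'll refine the disc and tick with tighter masks.

Run:
```python
from h import *
p=cam('wrist'); K=np.array(p['mtx'])
img=p['img']; g=img.astype(int).sum(-1)
v,u=np.mgrid[0:480,0:640]
def P(mask,z): return np.array([at_z(p,(a,b),z)[:2] for a,b in zip(u[mask],v[mask])],np.float32)
roi=(np.hypot(u-317,v-236)<48)
dark=(roi&(g<150)).astype(np.uint8); n,l,st,_=cv2.connectedComponentsWithStats(dark); k=1+st[1:,4].argmax()
c=cv2.minEnclosingCircle(P(l==k,60.5)); print('disc',c)
w=P((abs(u-317)<8)&(v>255)&(v<276)&(g>400)&(np.hypot(u-317,v-236)<38),60.5)
vx,vy,x0,y0=cv2.fitLine(w,cv2.DIST_L2,0,.01,.01).ravel(); print('tick',len(w),w.mean(0),np.degrees(np.arctan2(vy,vx)))
m=w.mean(0)
for a in [c[0],(534.3,12.2)]: print(np.degrees(np.arctan2(m[1]-a[1],m[0]-a[0])))
gold=roi&(img[...,0]-img[...,2].astype(int)>60)&(g>330); C=cloud(p); gold&=abs(C[...,2]-84)<2.5
q=P(gold,84); print(len(q),cv2.minAreaRect(q),cv2.minEnclosingCircle(q))
```

```text
disc ((534.8036499023438, 11.84536361694336), 23.10409927368164)
tick 75 [550.98895   19.144169] 24.483114
24.273119
22.591873
234 ((531.9864501953125, 10.927833557128906), (6.034376621246338, 11.933177947998047), 24.61726951599121) ((533.7865600585938, 11.75267219543457), 6.056131839752197)
```

The stem axis is at about (534.6, 12.0) and the flat's yaw is 24.4°. I'll go to the knob now, rolling +49° so the tool's -x lines up with the knob's +x.

Request:
carry_out([
  [0.034, -0.038, -0.02],
  [0.07, -0.08, -0.02],
  [0.11, -0.125, -0.02],
  [0.15, -0.17, -0.02],
  [0.19, -0.217, -0.02],
  [0.23, -0.263, 0],
  [0.268, -0.308, 0.03],
  [0.268, -0.308, 0.048],
], roll=[6, 13, 20, 27, 34, 41, 49, 49], claw=[0.085, 0.085, 0.085, 0.085, 0.085, 0.085, 0.085, 0.085])

```text
clock: 12.5
position: [428.4, -376.7, 251.6]
ee_rot: [0.214, 0.977, -0.0, -0.0]
contact_force: [-0.1, -0.7, 0.9]
gripper_width: 84.9
grasp_force: 0.0
```

Request:
carry_out([
  [0, 0, 0],
  [0, 0, 0],
  [0, 0, 0],
], roll=[0, 0, 0], claw=[0.085, 0.085, 0.085])

```text
clock: 12.88
position: [430.7, -373.2, 254.1]
ee_rot: [0.21, 0.978, -0.0, 0.001]
contact_force: [0.1, 0.5, 0.6]
gripper_width: 84.9
grasp_force: 0.0
```

Run:
```python
from h import *
p=cam('wrist'); C=cloud(p); s=read_state(); print(s['position'],yaw())
m=(abs(C[...,2]-36)<4)&(abs(C[...,0]-419)<50)&(abs(C[...,1]+368)<50)
v,u=np.where(m); Q=np.array([at_z(p,a,36)[:2] for a in zip(u,v)],np.float32); r=cv2.minAreaRect(Q); print(len(Q),C[m][:,2].mean(),r)
b=cv2.cvtColor(p['img'],cv2.COLOR_RGB2GRAY); w=m&(b>130); print('pointer',C[w].mean(0))
print(slide([*r[0],180.7]))
```

```text
[ 430.5796919  -373.22124357  254.00531151] 155.7198309371342
4119 35.95656574147935 ((418.95782470703125, -368.2542419433594), (25.723432540893555, 45.908287048339844), 65.5484390258789)
pointer [ 431.37774554 -374.14877408   36.52907403]
[12.8 -0.2 73.3]
```

Request:
carry_out([
  [0.013, 0, 0.01],
  [0.013, 0, 0.04],
  [0.013, 0, 0.065],
  [0.013, 0, 0.073],
  [0.013, 0, 0.073],
  [0.013, 0, 0.073],
], roll=[0, 0, 0, 0, 0, 0], claw=[0.085, 0.085, 0.085, 0.085, 0.085, 0.085])

```text
clock: 13.68
position: [418.7, -368.6, 180.9]
ee_rot: [0.211, 0.978, -0.0, 0.001]
contact_force: [0.9, 0.1, -0.0]
gripper_width: 85.1
grasp_force: 0.0
```

Request:
carry_out([
  [0, 0, 0],
  [0, 0, 0],
  [0, 0, 0],
  [0, 0, 0],
  [0, 0, 0],
  [0, 0, 0],
  [0, 0, 0],
  [0, 0, 0],
], roll=[0, 0, 0, 0, 0, 0, 0, 0], claw=[0.015, 0.015, 0.015, 0.015, 0.015, 0.015, 0.015, 0.015])

```text
clock: 14.68
position: [418.3, -368.6, 180.1]
ee_rot: [0.211, 0.977, -0.0, 0.0]
contact_force: [-0.5, 0.6, 4.6]
gripper_width: 24.8
grasp_force: 59.6
```

Run:
```python
from h import *
s=read_state(); print(s['position'],yaw(),s['gripper_width'],s['grasp_force'],s['contact_force'])
```

```text
[ 418.25913452 -368.5844091   180.09494762] 155.63707206560662 24.84650740606867 59.59751185029745 [-0.51366454  0.55001694  4.57824691]
```

Request:
carry_out([
  [0, 0, -0.02],
  [0, 0, -0.06],
  [0, 0, -0.1],
  [0.005, 0.04, -0.13],
  [0.012, 0.09, -0.13],
  [0.018, 0.14, -0.13],
  [0.025, 0.19, -0.13],
  [0.03, 0.24, -0.13],
], roll=[0, 0, 0, -5, -12, -20, -28, -36], claw=[0.015, 0.015, 0.015, 0.015, 0.015, 0.015, 0.015, 0.015])

```text
clock: 15.68
position: [489.4, -135.9, 308.7]
ee_rot: [-0.103, 0.995, 0.0, -0.001]
contact_force: [-0.1, 0.3, -1.5]
gripper_width: 25.4
grasp_force: 59.1
```

Run:
```python
from h import *
cam('top'); cam('top'); cam('top'); cam('top'); cam('top'); cam('top')
s=read_state(); print(s['position'],yaw(),s['gripper_width'],s['grasp_force'],s['contact_force'])
print(slide([534.6,12,285]),-155.6-yaw())
```

```text
[ 489.27040872 -137.90598512  308.98560921] -168.44418959986584 25.167574786819618 59.35556173324585 [-0.19892585  0.10782682 -1.95118283]
[-74.5 137.8  23.9] 12.844189599865842
```

Request:
carry_out([
  [-0.022, 0.04, 0],
  [-0.045, 0.085, 0],
  [-0.065, 0.12, 0],
  [-0.0745, 0.138, 0.01],
  [-0.0745, 0.138, 0.024],
  [-0.0745, 0.138, 0.024],
  [-0.0745, 0.138, 0.024],
], roll=[-5, -10, -12.8, -12.8, -12.8, -12.8, -12.8], claw=[0.015, 0.015, 0.015, 0.015, 0.015, 0.015, 0.015])

```text
clock: 16.85
position: [534.7, 11.5, 285.5]
ee_rot: [-0.211, 0.978, -0.0, -0.0]
contact_force: [1.5, 0.7, -1.0]
gripper_width: 25.4
grasp_force: 59.4
```

Run:
```python
from h import *
P=[];Y=[]
for i in range(5):
    p=cam('wrist'); P.append(read_state()['position']); Y.append(yaw())
save(p,'w6.png'); print(np.mean(P,0),np.std(P,0),np.mean(Y),slide([534.6,12,275]))
s=read_state(); M=R.from_quat(s['ee_rot']).as_matrix(); print((M.T@(np.array([534.6,12,275])-np.mean(P,0))).round(1),s['contact_force'])
```

```text
[534.92489516  12.02492029 286.0823275 ] [0.03325552 0.22000296 0.10508789] -155.6379808844639 [ 0.4 -0.1 11.1]
[ 0.3  0.1 11.1] [-0.28954989 -0.16532711 -1.00759675]
```

View pics/w6.png

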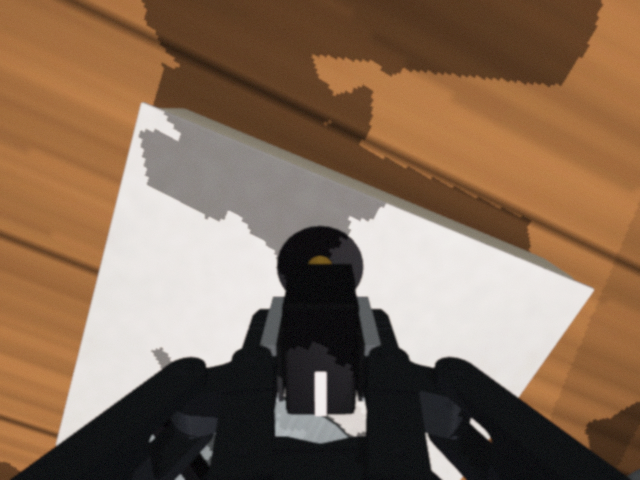

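The knob is level with the stem and disc in the tool's y (edges at columns 285-356, disc at 278-363), and its pointer is at (320,395) pointing along the tick. Lowering it onto the stem.

Request:
carry_out([
  [0.0005, 0, 0.01],
  [0.0005, 0, 0.016],
  [0.0005, 0, 0.02],
  [0.0005, 0, 0.024],
  [0.0005, 0, 0.026],
  [0.0005, 0, 0.026],
], roll=[0, 0, 0, 0, 0, 0], claw=[0.015, 0.015, 0.015, 0.015, 0.015, 0.015])

```text
clock: 17.85
position: [534.2, 12.2, 259.3]
ee_rot: [-0.211, 0.977, -0.0, -0.001]
contact_force: [-1.5, -1.9, -2.1]
gripper_width: 25.1
grasp_force: 59.5
```

There's no upward reaction and the underside is below the tip, so the knob has entered. Continuing down.

Request:
carry_out([
  [0, 0, 0.003],
  [0, 0, 0.006],
  [0, 0, 0.009],
  [0, 0, 0.0115],
  [0, 0, 0.0115],
], roll=[0, 0, 0, 0, 0], claw=[0.015, 0.015, 0.015, 0.015, 0.015])

```text
clock: 18.48
position: [534.2, 12.2, 248.0]
ee_rot: [-0.211, 0.977, -0.0, -0.001]
contact_force: [-3.4, -4.9, 1.7]
gripper_width: 25.0
grasp_force: 59.9
```

Request:
carry_out([
  [0.0004, -0.0003, 0.001],
  [0.0004, -0.0003, 0.003],
  [0.0004, -0.0003, 0.005],
  [0.0004, -0.0003, 0.007],
  [0.0004, -0.0003, 0.0075],
  [0.0004, -0.0003, 0.0075],
], roll=[0, 0, 0, 0, 0, 0], claw=[0.015, 0.015, 0.015, 0.015, 0.015, 0.015])

```text
clock: 19.23
position: [534.1, 12.0, 241.2]
ee_rot: [-0.212, 0.977, -0.0, -0.0]
contact_force: [-5.5, -2.8, 7.3]
gripper_width: 25.2
grasp_force: 60.4
```

Run:
```python
from h import *
P=[];F=[]
for i in range(4):
    p=cam('wrist'); s=read_state(); P.append(s['position']); F.append(s['contact_force'])
print(np.mean(P,0),np.mean(F,0),yaw(),s['gripper_width'])
C=cloud(p); m=(C[...,2]>90)&(C[...,2]<110)&(np.hypot(C[...,0]-534.6,C[...,1]-12)<30)&(p['img'].sum(-1)>450)
print('pointer',m.sum(),C[m].mean(0) if m.any() else '')
m=(C[...,2]>85)&(C[...,2]<115)&(np.hypot(C[...,0]-534.6,C[...,1]-12)<22); print(m.sum(),np.percentile(C[m][:,2],[10,50,90]) if m.any() else '')
```

```text
[534.07696333  12.05353162 241.27857041] [-4.96706313 -2.97162749  7.95462758] -155.55782832503115 25.30686977232278
pointer 588 [545.25361883  18.05091466  97.90825055]
10140 [ 96.43893662  97.49070654 105.618047  ]
```

Knob top is at 97 mm and the reaction is about 9 N, so the stem is fully pressed in. Handing in.

```bash
python3 -c "
from bench import *
print(job_done())"
```

```text
the job is handed in; nothing more can be done
None
```

I handed the job in, though no verdict came back: the pot is upturned on the coaster within about 1 mm of its centre, and the knob is flat to flat on the stem and held pressed in, with its top at 97 mm and about 9 N of spring force.

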